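# Tug, free and hold open the drying cabinet door

## Task

Before touching the catch on the drying cabinet's roof, tug the door gently by its handle to learn whether it is caught. If it is caught, slide the catch fully across to free it, without ever forcing the door against it. Then swing the door by its handle to at least 60 degrees open and finish while still holding the handle, so that the spring cannot shut it; leave the phones, tools and other things around it where they are.

Things in the scene. Friction and masses are not known exactly. Their poses are not given: they have to be found in the camera images.
- cabinet: White steel bench-top drying cabinet, fixed to the bench, 200 mm deep (its x), 210 mm wide (its y), roof 200 mm above the bench. Origin: centre of its underside at bench level. Its front, with the door, faces its own -x; its +y side is the hinge side. It stands on feet 22 mm high; the bottom of the door clears the bench by 24 mm.
- door (a joint): Door angle in rad: 0 shut, grows as it swings open to the cabinet's -x (clockwise from above), stop at 1.7. Door 209 mm wide, 15 mm thick. A spring always pulls it shut (1.3 to 2.5 N at the handle). If caught, it gives only 0.02 to 0.03 rad (4 mm at the handle) when tugged and then stops hard; if not, it just swings.
- handle: Upright round steel bar, 11 mm thick, on the door away from the hinge. Origin: on its axis, 175 mm above the bench (25 mm below the roof); the bar reaches 21 mm above it and 85 mm below, 40 mm in front of the door's face, on two 9 mm stems at 0 and 72 mm below the origin. Axes turn with the door: x from bar to door, y along the door to the hinge, z up. Pinch it from above across y.
- door_hinge (a point): Point on the door's vertical hinge line, at the height of the handle's origin (175 mm). The handle's origin lies 55 mm out along the door's -x and 177 mm along the door's -y from it.
- catch (a joint): Position of the sliding catch in m, 0 to its stop at 0.036; grows as the thumb piece slides to the cabinet's +y (towards the hinge side). Starts anywhere from 0 to 0.012; moves with about 2 N and stays where left. Whether its tongue inside the cabinet has caught the door cannot be told from its position: tug the door. Beyond 0.030 the door is always free.
- thumb: The catch's steel thumb piece on the roof (its tongue hangs inside). Origin: centre of its top. A block 24 mm (cabinet's x) by 14 mm (cabinet's y) standing 27 mm above the roof, 40 mm behind the cabinet's front edge, on the side away from the hinge. Top at 227 mm above the bench.
- phone_a: Bystander: white phone 146 x 71 x 8 mm lying in front of the cabinet, low enough for the door to pass over it. Origin: centre of its underside.
- phone_b: Bystander: black phone 146 x 71 x 8 mm lying on the mat. Origin: centre of its underside.
- tin: Bystander: round tin, 60 mm across, 24 mm high, lying on the cabinet's roof at the back on the hinge side. Origin: centre of its underside.
- driver: Bystander: screwdriver 160 mm long lying beside the cabinet. Origin: underside.
- parts_bin: Bystander: blue open parts bin 120 x 90 x 60 mm. Origin: centre of its underside.
- cleaner: Bystander: white bottle 48 mm across, 120 mm high, standing. Origin: centre of its underside.
- screen: Bystander: black spare screen 140 x 68 x 5 mm lying on the mat. Origin: centre of its underside.

How it is judged:
On the way:
1. the handle is tugged until the catch takes the pull (1 N or more) or the door comes away by 0.06 rad, with the catch not yet moved (under 4 mm) (distance of thumb from where it was at the start of the episode below 0.004 m and contact force between the fingers and handle above 0.5 N and (contact force between thumb and cabinet above 1 N or value of joint door above 0.06 rad)), for 0.05 s.
At the end, for the whole second after the job is handed in: The door stands still (under 0.08 rad/s) at more than 1.0 rad (57 degrees) open, with the gripper's fingers on its handle (over 0.5 N), through the last second (value of joint door above 1 rad and velocity of joint door between -0.08 and 0.08 rad/s and contact force between the fingers and handle above 0.5 N); the arm keeps its last pose, push and grip.
It fails at once if the door is forced against the catch (over 60 N on the tongue) (contact force between thumb and cabinet above 60 N).
It fails at once if a bystander is moved by more than 25 mm (distance of any of phone_a, phone_b, tin, driver, parts_bin, cleaner, screen from where it was at the start of the episode above 0.025 m).
It also fails if it takes over 54 s, if anything falls off the work surface, if the arm or the gripper's body presses on something with over 40 N, if the wrist force passes 120 N, or if a joint passes its speed limit or range.

## Robot

A 6-joint arm with a two-finger parallel gripper is mounted at the origin on the work surface. World frame = base frame: x ahead of the robot, y to its left, z up, the work surface at z = 0. Lengths are in m, angles in rad, forces in N, time in s.
With the tool pointing down it reaches from about 0.225 to 0.875 m from the base axis. Payload 3.4 kg.
Tool frame: the origin (TCP) lies at the very end of the fingers, on their centre line; the grasp point (between the pads) lies 19 mm behind it; z points along the fingers, y is the line along which they close (so a half turn about z gives the same grasp; the last joint's range is limited). The gripper opens to 85 mm and grips with 20 to 120 N. Pads are 22 mm wide; open, the fingers measure 114 mm over their backs; the gripper's body (76 mm by 85 mm) begins 54 mm behind the grasp point. The pads swing forward as they close: fully open they stand 13 mm farther back than shut.
Start: joints at [1.17, 0.276, 1.505, -0, 1.361, -0.121], TCP at [0.159, 0.553, 0.231] pointing down, gripper open.
Joint ranges: [-2.89, 2.89], [-0.75, 2.08], [0.22, 2.7], [-1.18, 4.32], [0.11, 2.71], [-2.7, 2.7]. Speed limits (rad/s): [2.57, 2.57, 3.14, 3.14, 3.14, 3.14].

## Interface

Orientations are given as a unit quaternion [w, x, y, z].
In Python, from cell import * gives the robot as it stands. The module is installed in compiled form; this text tells all that it offers.
- The arm moves only by the shell command python3 -m jog 'ROWS' [FORCE]. ROWS is JSON, a list of rows, each an object with "fingers": the closure, from -1 (fully open) to 1 (shut); "travel": the shift along the tool's x, y, z in m, a list of three; "turn": the turn about the tool's z in degrees. A call has 1 to 8 rows; each row is the pose to reach, as a shift and turn from the pose commanded when the call began, along the tool's axes at that moment; what a row does not reach only later rows make up. A row lasts 1/8 s, in which the tool goes at most 62.5 mm and 10.7 degrees, less where a joint would pass 70% of its speed; a pose out of reach is approached as far as the arm can. A call with a gripper value outside its range is refused whole. The fingers move at their own pace and stop on an object; FORCE is the grip in N (left out, the last holds). Time passes only in rows, so rows that repeat a pose let the fingers close. It gives the time, the measured TCP pose, the force, the opening and the grip force at its end, in the units of the state.
- get_state(): the state, without advancing time (a new reading comes with each control period).
- get_image(name): name is "scene" or "top"; returns the picture (400x640x3 uint8, red, green, blue); there is no depth.
- calibration(name): a dict with "mtx" (3x3 intrinsics, pixels), "position" and "orientation" of the camera in the world. Camera axes: x right, y down, z forward; pixel columns grow to the right and rows downward; lengths in m; the calibration is good to about 2 mm. A picture is of the moment at which its call begins. calibration takes no time and is no camera call.
- job_done(): hands the job in; it is judged then, once.
The state is a dict: "t": time; "joint_pos": joint angles; "qd": joint speeds; "effort": joint torques, N m; "position": TCP position; "orientation": TCP orientation; "force": force on the tool from outside, world axes, zero at the start; "moment": the same for the moment, N m; "gripper_width": opening from 0.0 (shut) to 1.0 (fully open); "gripper_force": force on a finger pad.
Only numpy, scipy, OpenCV 4.12 (cv2) and the standard library are available. Lean on these libraries where they do the work, as an engineer would, in place of code of your own. Each camera call takes 0.05 s, during which the arm holds its last target. There are 200 camera calls.

## Working session

There is one attempt and no reset: what is moved stays moved. The work goes in short steps, Python scripts to look and compute and a shell command to move; the robot and the scene stay as the last step left them, time stands still between calls to the robot, and variables do not carry over. Pictures are saved under pics/ and viewed, at most 10 in all, crops included, and the job is handed in when it is done.

```bash
mkdir -p pics; cat > h.py <<'E'
from cell import *
import numpy as np, cv2
from scipy.spatial.transform import Rotation as R
def cal(n):
    c=calibration(n); q=c["orientation"]
    return np.array(c["mtx"]),np.array(c["position"]),R.from_quat([q[1],q[2],q[3],q[0]]).as_matrix()
def onplane(n,uv,z):
    K,p,M=cal(n); d=M@np.linalg.solve(K,[uv[0],uv[1],1.0]); return p+d*(z-p[2])/d[2]
def proj(n,X):
    K,p,M=cal(n); c=K@(M.T@(np.array(X)-p)); return c[:2]/c[2]
def tcp():
    s=get_state(); q=s["orientation"]; return np.array(s["position"]),R.from_quat([q[1],q[2],q[3],q[0]]).as_matrix(),s
E
python3 - <<'E'
from h import *
for n in("scene","top"):
    cv2.imwrite(f"pics/{n}0.png",get_image(n)[:,:,::-1]); print(n,cal(n)[1],cal(n)[2][:,2],cal(n)[0][0,0])
p,M,s=tcp();print(p,M.round(3),s["force"])
E
```

```text
scene [1.0640868  0.24027084 1.06742733] [-0.47069093 -0.23116194 -0.85147766] 370.4548076868747
top [ 0.52999671 -0.0138479   1.36328595] [ 0.02927674 -0.01769993 -0.99941462] 462.8630369210166
[0.15859596 0.55221166 0.23052098] [[-0.961  0.276 -0.001]
 [ 0.276  0.961 -0.002]
 [ 0.    -0.002 -1.   ]] [-0.90414263  0.74353165 -0.38351611]
```

View pics/scene0.png

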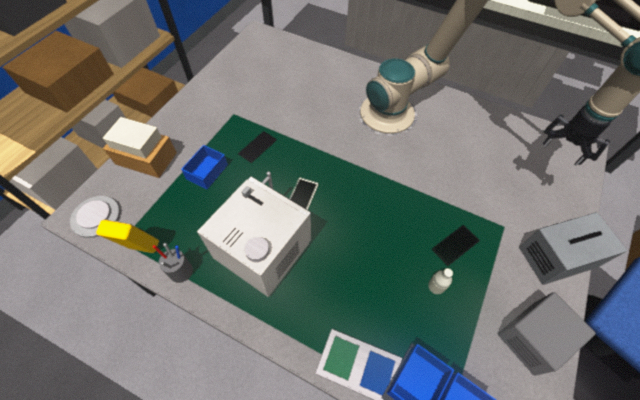

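View pics/top0.png

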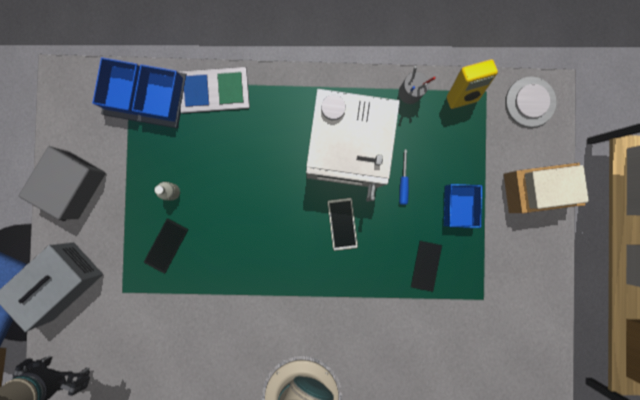

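The top view shows the cabinet roof at about (317,90), (400,98), (391,185) and (307,176), with its front toward the robot. The handle is near (371,190), the thumb near (378,160) and the tin near (333,107). I'll measure these precisely next.

```bash
python3 - <<'E'
from h import *
im=cv2.imread("pics/top0.png"); hsv=cv2.cvtColor(im,cv2.COLOR_BGR2HSV)
m=((hsv[...,2]>170)&(hsv[...,1]<40)).astype(np.uint8); m[:, :290]=0; m[:,415:]=0; m[:80]=0;m[193:]=0
m=cv2.morphologyEx(m,cv2.MORPH_CLOSE,np.ones((15,15)))
c=max(cv2.findContours(m,0,2)[0],key=cv2.contourArea); r=cv2.minAreaRect(c);b=cv2.boxPoints(r)
P=np.array([onplane("top",u,.2) for u in b]); print(b,P.round(4)); 
print("edges",[np.linalg.norm(P[i]-P[i-1]).round(4) for i in range(4)], "ctr",P.mean(0))
for e in (P[1]-P[0],P[2]-P[1]): print(np.degrees(np.arctan2(e[1],e[0])))
a=cv2.resize(im[85:215,300:410],None,fx=4.5,fy=4.5,interpolation=cv2.INTER_CUBIC)
s=cv2.imread("pics/scene0.png");b2=cv2.resize(s[165:300,195:325],None,fx=4.3,fy=4.3,interpolation=cv2.INTER_CUBIC)
h=585;a=a[:h];cv2.imwrite("pics/crop1.png",cv2.resize(np.hstack([cv2.resize(a,(int(110*4.5),580)),cv2.resize(b2,(559,580))]),(800,440)))
E
```

```text
[[305.34305 171.78262]
 [317.08163  88.30835]
 [399.4221   99.88748]
 [387.6835  183.36176]] [[ 6.366e-01  5.000e-04  2.000e-01]
 [ 8.492e-01 -2.420e-02  2.000e-01]
 [ 8.254e-01 -2.339e-01  2.000e-01]
 [ 6.125e-01 -2.079e-01  2.000e-01]]
edges [np.float64(0.2098), np.float64(0.214), np.float64(0.211), np.float64(0.2145)] ctr [ 0.73090865 -0.11636437  0.2       ]
-6.622006503069384
-96.46576081342896
```

View pics/crop1.png

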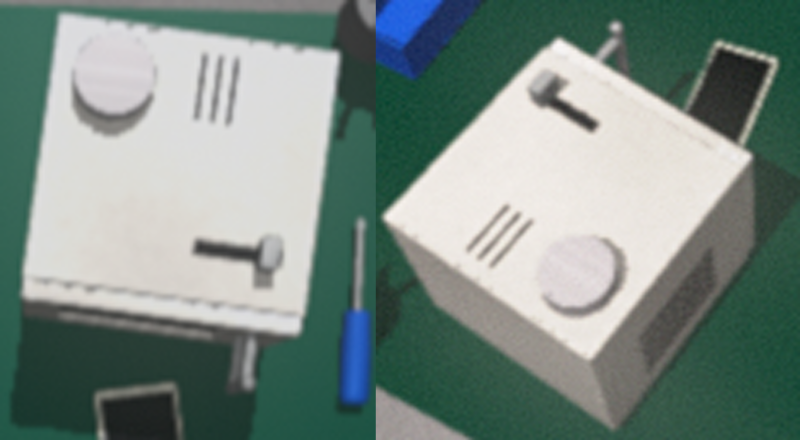

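The crop shows the door shut, with the handle bar's upper end at the right front. The thumb top is at crop (269,247), at the right end of its slot, near the driver and phone. I'll check the predicted handle and thumb against both views.

```bash
python3 - <<'E'
from h import *
yaw=np.radians(-6.54); X=np.array([np.cos(yaw),np.sin(yaw),0]);Y=np.array([-X[1],X[0],0])
C=np.array([.7309,-.11636,0])+.0075*X
W=lambda x,y,z:C+x*X+y*Y+[0,0,z]
f=lambda n,p:(p-[300,85])*[3.415,3.385] if n=="top" else (p-[195,165])*[3.264,3.259]+[375.7,0]
for z in(.196,.09):
  for n in("top","scene"): print("handle",z,n,W(-.155,-.072,z).round(4),proj(n,W(-.155,-.072,z)).round(1),f(n,proj(n,W(-.155,-.072,z))).round(0))
def tri(a,b):
    A=[];B=[]
    for n,u in(("top",a),("scene",b)):
        K,p,M=cal(n);d=M@np.linalg.solve(K,[*u,1.]);d/=np.linalg.norm(d);Q=np.eye(3)-np.outer(d,d);A.append(Q);B.append(Q@p)
    return np.linalg.lstsq(np.vstack(A),np.hstack(B),rcond=None)[0]
inv=lambda n,c:np.array(c)/[3.415,3.385]+[300,85] if n=="top" else (np.array(c)-[375.7,0])/[3.264,3.259]+[195,165]
loc=lambda P:np.array([(P-C)@X,(P-C)@Y,P[2]]).round(4)
T=tri(inv("top",(270,247)),inv("scene",(549,80)));print("thumb tri",T,loc(T))
T=onplane("top",inv("top",(270,247)),.227);print("thumb top",T,loc(T))
H=tri(inv("top",(250,343)),inv("scene",(615,27)));print("handle top tri",H,loc(H))
for u in((306.7,173.6),(317.6,88.5),(399.6,99.2),(387.8,183.4)):print("corner",loc(onplane("top",u,.2)))
E
```

```text
handle 0.196 top [ 0.5762 -0.1711  0.196 ] [372.6 197.4] [248. 381.]
handle 0.196 scene [ 0.5762 -0.1711  0.196 ] [267.4 171.5] [612.  21.]
handle 0.09 top [ 0.5762 -0.1711  0.09  ] [367.4 198.8] [230. 385.]
handle 0.09 scene [ 0.5762 -0.1711  0.09  ] [271.1 191.3] [624.  86.]
thumb tri [ 0.67024818 -0.1764342   0.22566271] [-0.0609 -0.0666  0.2257]
thumb top [ 0.67280285 -0.18091092  0.227     ] [-0.0579 -0.0707  0.227 ]
handle top tri [ 0.59860852 -0.16081153  0.22306704] [-0.1339 -0.0592  0.2231]
corner [-0.1185  0.1013  0.2   ]
corner [0.0992 0.1037 0.2   ]
corner [ 0.1016 -0.1062  0.2   ]
corner [-0.1148 -0.1048  0.2   ]
```

Both views agree that the handle axis is at about (0.577, -0.171) and the thumb at about (0.671, -0.180). Next I work out the approach move.

```bash
cat >> h.py <<'E'
YAW=np.radians(-6.54); X=np.array([np.cos(YAW),np.sin(YAW),0]);Y=np.array([-X[1],X[0],0])
C=np.array([.7309,-.11636,0])+.0075*X
W=lambda x,y,z:C+x*X+y*Y+[0,0,z]
loc=lambda P:np.array([(P-C)@X,(P-C)@Y,P[2]])
def go(P,th=None):
    "travel [m] to world P; turn [deg] so that tool y stands at cabinet Y turned clockwise by th"
    p,M,s=tcp(); t=None
    if th is not None:
        a=np.degrees(np.arctan2(M[1,1],M[0,1])); b=90+np.degrees(YAW)-th; t=(a-b+90)%180-90
    print("t",round(s["t"],2),"at",p.round(4),loc(p).round(4),"q6",round(s["joint_pos"][5],2),"F",np.round(s["force"],1),"w",round(s["gripper_width"],3),"gf",round(s["gripper_force"],1)); print("travel",(M.T@(np.array(P)-p)).round(4),"turn",t)
E
python3 -c "
from h import *
go(W(-.155,-.072,.26),0)"
```

```text
t 0.1 at [0.1586 0.5522 0.2305] [-0.6522  0.599   0.2305] q6 -0.12 F [-0.9  0.7 -0.4] w 1.004 gf 0.0
travel [-0.601  -0.5799 -0.0286] turn -9.488069071438048
```

```bash
python3 -m jog '[{"fingers":-1,"travel":[-0.1,-0.1,-0.03],"turn":0},{"fingers":-1,"travel":[-0.601,-0.58,-0.03],"turn":-9.5},{"fingers":-1,"travel":[-0.601,-0.58,-0.03],"turn":-9.5},{"fingers":-1,"travel":[-0.601,-0.58,-0.03],"turn":-9.5},{"fingers":-1,"travel":[-0.601,-0.58,-0.03],"turn":-9.5},{"fingers":-1,"travel":[-0.601,-0.58,-0.03],"turn":-9.5},{"fingers":-1,"travel":[-0.601,-0.58,-0.03],"turn":-9.5},{"fingers":-1,"travel":[-0.601,-0.58,-0.03],"turn":-9.5}]' 30; python3 -c "
from h import *
go(W(-.155,-.072,.26),0)"
```

```text
t: 1.1
position: [0.4081, 0.1188, 0.2539]
orientation: [0.0, 0.057, 0.998, 0.0]
force: [1.8, 1.0, -0.1]
gripper_width: 1.003
gripper_force: 0.0
t 1.1 at [0.4081 0.1188 0.2539] [-0.355   0.1969  0.2539] q6 -1.34 F [ 1.8  1.  -0.1] w 1.003 gf 0.0
travel [-0.2    -0.2689 -0.0062] turn 0.002679995047827788
```

```bash
python3 -m jog '[{"fingers":-1,"travel":[-0.2,-0.269,-0.006],"turn":0},{"fingers":-1,"travel":[-0.2,-0.269,-0.006],"turn":0},{"fingers":-1,"travel":[-0.2,-0.269,-0.006],"turn":0},{"fingers":-1,"travel":[-0.2,-0.269,-0.006],"turn":0},{"fingers":-1,"travel":[-0.2,-0.269,-0.006],"turn":0},{"fingers":-1,"travel":[-0.2,-0.269,-0.006],"turn":0},{"fingers":-1,"travel":[-0.2,-0.269,-0.006],"turn":0},{"fingers":-1,"travel":[-0.2,-0.269,-0.006],"turn":0}]' ; python3 - <<'E'
from h import *
go(W(-.155,-.072,.16),0)
a=cv2.resize(get_image("top")[110:230,310:430,::-1],(580,580),interpolation=2);b=get_image("scene")[130:270,200:340,::-1]
cv2.imwrite("pics/a1.png",cv2.resize(np.hstack([a,cv2.resize(b,(580,580),interpolation=2)]),(800,400)))
E
```

```text
t: 2.1
position: [0.5747, -0.1677, 0.2597]
orientation: [-0.001, 0.056, 0.998, 0.001]
force: [-0.7, 1.1, -0.0]
gripper_width: 1.002
gripper_force: 0.0
t 2.1 at [ 0.5747 -0.1677  0.2597] [-0.1568 -0.0688  0.2597] q6 -1.86 F [-0.7  1.1 -0. ] w 1.002 gf 0.0
travel [-0.002  -0.0033  0.0997] turn 0.06215244716838697
```

View pics/a1.png

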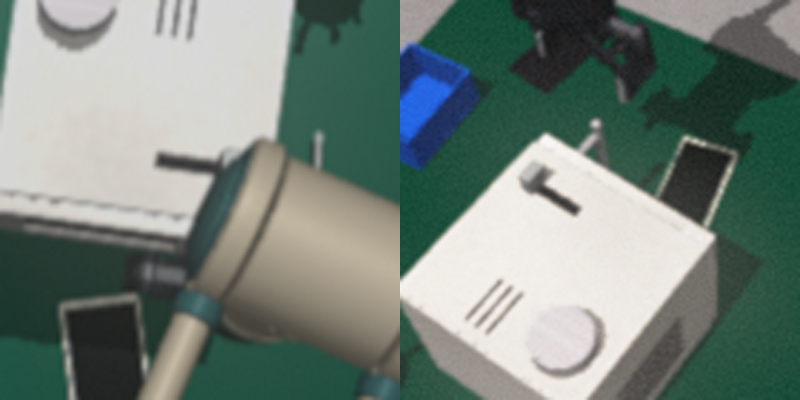

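The crop shows the open fingers straddling the handle bar, whose top is at (597,123) in the right half. Now I descend and close gently.

```bash
python3 -m jog '[{"fingers":-1,"travel":[-0.002,-0.003,0.03],"turn":0},{"fingers":-1,"travel":[-0.002,-0.003,0.06],"turn":0},{"fingers":-1,"travel":[-0.002,-0.003,0.09],"turn":0},{"fingers":-1,"travel":[-0.002,-0.003,0.1],"turn":0},{"fingers":0.3,"travel":[-0.002,-0.003,0.1],"turn":0},{"fingers":0.3,"travel":[-0.002,-0.003,0.1],"turn":0},{"fingers":1,"travel":[-0.002,-0.003,0.1],"turn":0},{"fingers":1,"travel":[-0.002,-0.003,0.1],"turn":0}]' 20; python3 -m jog '[{"fingers":1,"travel":[0,0,0],"turn":0},{"fingers":1,"travel":[0,0,0],"turn":0},{"fingers":1,"travel":[0,0,0],"turn":0}]'; python3 -c "
from h import *
go(W(-.155,-.072,.16),0)"
```

```text
t: 3.2
position: [0.5781, -0.1713, 0.1607]
orientation: [0.001, 0.057, 0.998, 0.001]
force: [5.0, 18.0, 3.5]
gripper_width: 0.144
gripper_force: 8.8
t: 3.58
position: [0.5782, -0.1703, 0.1608]
orientation: [0.001, 0.057, 0.998, 0.002]
force: [1.4, 6.4, 3.2]
gripper_width: 0.119
gripper_force: 21.4
t 3.58 at [ 0.5782 -0.1703  0.1608] [-0.1531 -0.0709  0.1608] q6 -1.86 F [1.4 6.4 3.2] w 0.119 gf 21.4
travel [ 0.0019 -0.0011  0.0008] turn -0.020410357505113552
```

Grasped: the opening is about 10 mm on the 11 mm bar. Now a gentle tug.

```bash
python3 -m jog '[{"fingers":1,"travel":[0.001,0,0],"turn":0},{"fingers":1,"travel":[0.002,0,0],"turn":0},{"fingers":1,"travel":[0.003,0,0],"turn":0},{"fingers":1,"travel":[0.004,0,0],"turn":0},{"fingers":1,"travel":[0.004,0,0],"turn":0}]' 30;  python3 -m jog '[{"fingers":1,"travel":[0.001,0,0],"turn":0},{"fingers":1,"travel":[0.001,0,0],"turn":0}]'; python3 -m jog '[{"fingers":1,"travel":[0.001,0,0],"turn":0},{"fingers":1,"travel":[0.001,0,0],"turn":0}]'
```

```text
t: 4.2
position: [0.5761, -0.1693, 0.1608]
orientation: [0.003, 0.057, 0.998, 0.003]
force: [5.1, 7.1, -0.4]
gripper_width: 0.119
gripper_force: 29.3
t: 4.45
position: [0.5753, -0.1689, 0.1608]
orientation: [0.003, 0.058, 0.998, 0.003]
force: [5.8, 7.4, 2.0]
gripper_width: 0.115
gripper_force: 29.3
t: 4.7
position: [0.5745, -0.1686, 0.1608]
orientation: [0.003, 0.058, 0.998, 0.003]
force: [6.1, 7.9, 1.0]
gripper_width: 0.119
gripper_force: 29.4
```

```bash
for i in 1 2 3; do python3 -m jog '[{"fingers":1,"travel":[0.001,0,0],"turn":0},{"fingers":1,"travel":[0.001,0,0],"turn":0}]' | grep -E "posi|force:"; done
```

```text
position: [0.5737, -0.1682, 0.1608]
force: [6.7, 9.4, 0.8]
gripper_force: 29.4
position: [0.5729, -0.1678, 0.1608]
force: [7.4, 9.8, 0.1]
gripper_force: 29.5
position: [0.5721, -0.1674, 0.1608]
force: [8.8, 9.5, 0.6]
gripper_force: 29.5
```

The motion follows the door's arc (ratio 0.34) and has passed 0.036 rad with little force, so the door may be free. I continue along the arc, watching the force.

```bash
for i in 1 2 3 ; do python3 -m jog '[{"fingers":1,"travel":[0.001,0.001,0],"turn":0},{"fingers":1,"travel":[0.002,0.0015,0],"turn":0}]' | grep -E "posi|force:"; done
```

```text
position: [0.5703, -0.1665, 0.1608]
force: [6.3, 7.7, -0.3]
gripper_force: 29.3
position: [0.5681, -0.1653, 0.1608]
force: [6.7, 7.0, -0.2]
gripper_force: 29.3
position: [0.5661, -0.1643, 0.1608]
force: [5.5, 5.2, -0.5]
gripper_force: 29.5
```

The door has swung to about 0.07 rad with falling force, so it is not caught and the catch stays untouched. Next I work out the arc rows in tool axes.

```bash
python3 - <<'E'
from h import *
go(W(-.155,-.072,.16),4.5)
r=np.array([-.055,-.177])
for d in range(3,25,3):
    t=np.radians(d);c,s=np.cos(t),np.sin(t);e=np.array([[c,s],[-s,c]])@r-r; print(d,[round(-e[0],3),round(e[1],3)])
E
python3 -m jog '[{"fingers":1,"travel":[0,0,0],"turn":2},{"fingers":1,"travel":[0,0,0],"turn":4},{"fingers":1,"travel":[0,0,0],"turn":4}]' 40;python3 -c "
from h import *
go(W(-.155,-.072,.16),4.5)"
```

```text
t 6.2 at [ 0.5661 -0.1643  0.1608] [-0.1657 -0.0664  0.1608] q6 -1.86 F [ 5.5  5.2 -0.5] w 0.12 gf 29.5
travel [-0.0107 -0.0056  0.0009] turn 4.430639892591174
3 [np.float64(0.009), np.float64(0.003)]
6 [np.float64(0.018), np.float64(0.007)]
9 [np.float64(0.027), np.float64(0.011)]
12 [np.float64(0.036), np.float64(0.015)]
15 [np.float64(0.044), np.float64(0.02)]
18 [np.float64(0.052), np.float64(0.026)]
21 [np.float64(0.06), np.float64(0.031)]
24 [np.float64(0.067), np.float64(0.038)]
t: 6.58
position: [0.5654, -0.1641, 0.1609]
orientation: [0.003, 0.092, 0.996, 0.002]
force: [4.6, 6.2, 0.8]
gripper_width: 0.115
gripper_force: 39.0
t 6.58 at [ 0.5654 -0.1641  0.1609] [-0.1665 -0.0663  0.1609] q6 -1.79 F [4.6 6.2 0.8] w 0.115 gf 39.0
travel [-0.0119 -0.0049  0.0009] turn 0.4790603842800323
```

```bash
python3 -m jog '[{"fingers":1,"travel":[0.009,0.003,0],"turn":3},{"fingers":1,"travel":[0.018,0.007,0],"turn":6},{"fingers":1,"travel":[0.027,0.011,0],"turn":9},{"fingers":1,"travel":[0.036,0.015,0],"turn":12},{"fingers":1,"travel":[0.044,0.020,0],"turn":15},{"fingers":1,"travel":[0.052,0.026,0],"turn":18}]'; python3 - <<'E'
from h import *
go(W(-.155,-.072,.16),22.5)
a=cv2.resize(get_image("top")[110:230,290:410,::-1],(580,580),interpolation=2);b=get_image("scene")[130:270,200:340,::-1]
cv2.imwrite("pics/a2.png",cv2.resize(np.hstack([a,cv2.resize(b,(580,580),interpolation=2)]),(800,400)))
E
```

```text
t: 7.32
position: [0.5192, -0.1302, 0.1608]
orientation: [0.003, 0.247, 0.969, 0.002]
force: [3.9, 3.7, -0.3]
gripper_width: 0.109
gripper_force: 39.1
t 7.33 at [ 0.5192 -0.1302  0.1608] [-0.2162 -0.0379  0.1608] q6 -1.45 F [ 3.9  3.7 -0.3] w 0.109 gf 39.1
travel [-0.0695 -0.0086  0.0012] turn 0.39389628522779674
```

View pics/a2.png

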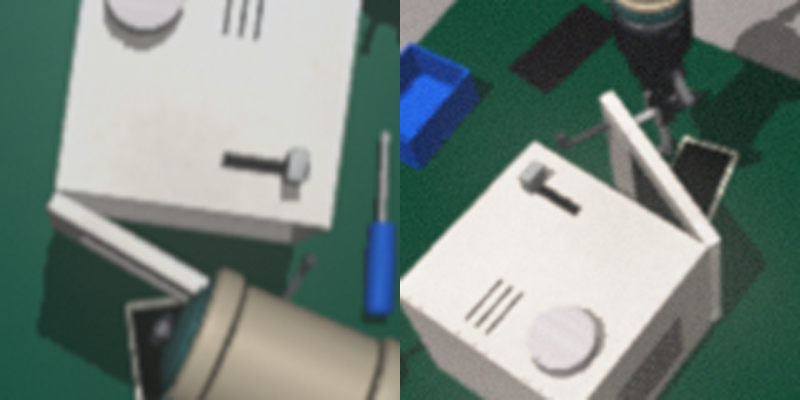

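The picture shows the door swinging open with the gripper on its bar, the thumb unmoved and the phone in place. I continue along the arc.

```bash
for i in 1; do python3 -m jog '[{"fingers":1,"travel":[0.009,0.003,0],"turn":3},{"fingers":1,"travel":[0.018,0.007,0],"turn":6},{"fingers":1,"travel":[0.027,0.011,0],"turn":9},{"fingers":1,"travel":[0.036,0.015,0],"turn":12},{"fingers":1,"travel":[0.044,0.020,0],"turn":15},{"fingers":1,"travel":[0.052,0.026,0],"turn":18},{"fingers":1,"travel":[0.060,0.031,0],"turn":21},{"fingers":1,"travel":[0.067,0.038,0],"turn":24}]'; done; python3 -c "
from h import *
go(W(-.0981,.1061,.16),46.5)"
```

```text
t: 8.43
position: [0.4779, -0.0662, 0.1608]
orientation: [0.003, 0.443, 0.896, 0.001]
force: [3.1, -0.7, 0.5]
gripper_width: 0.113
gripper_force: 39.4
t 8.43 at [ 0.4779 -0.0662  0.1608] [-0.2645  0.021   0.1608] q6 -0.93 F [ 3.1 -0.7  0.5] w 0.113 gf 39.4
travel [-0.0541  0.1789  0.0017] turn 0.42204869648499255
```

```bash
python3 -m jog '[{"fingers":1,"travel":[0.009,0.003,0],"turn":3},{"fingers":1,"travel":[0.018,0.007,0],"turn":6},{"fingers":1,"travel":[0.027,0.011,0],"turn":9},{"fingers":1,"travel":[0.036,0.015,0],"turn":12},{"fingers":1,"travel":[0.044,0.020,0],"turn":15},{"fingers":1,"travel":[0.052,0.026,0],"turn":18},{"fingers":1,"travel":[0.060,0.031,0],"turn":21},{"fingers":1,"travel":[0.067,0.038,0],"turn":24}]'; python3 -m jog '[{"fingers":1,"travel":[0,0,0],"turn":0},{"fingers":1,"travel":[0,0,0],"turn":0},{"fingers":1,"travel":[0,0,0],"turn":0},{"fingers":1,"travel":[0,0,0],"turn":0}]';python3 - <<'E'
from h import *
go(W(-.0981,.1061,.16),70.5)
a=cv2.resize(get_image("top")[110:230,270:390,::-1],(580,580),interpolation=2);b=get_image("scene")[130:270,200:340,::-1]
cv2.imwrite("pics/a3.png",cv2.resize(np.hstack([a,cv2.resize(b,(580,580),interpolation=2)]),(800,400)))
E
```

```text
t: 9.43
position: [0.466, 0.0098, 0.1608]
orientation: [0.001, 0.62, 0.785, -0.0]
force: [-0.4, -1.7, 2.4]
gripper_width: 0.111
gripper_force: 39.7
t: 9.93
position: [0.466, 0.0096, 0.1608]
orientation: [0.001, 0.619, 0.785, 0.0]
force: [0.3, -1.6, 4.7]
gripper_width: 0.111
gripper_force: 40.0
t 9.93 at [0.466  0.0096 0.1608] [-0.285   0.095   0.1608] q6 -0.36 F [ 0.3 -1.6  4.7] w 0.111 gf 40.0
travel [-0.0536  0.1794  0.0013] turn 0.5497213601271085
```

View pics/a3.png

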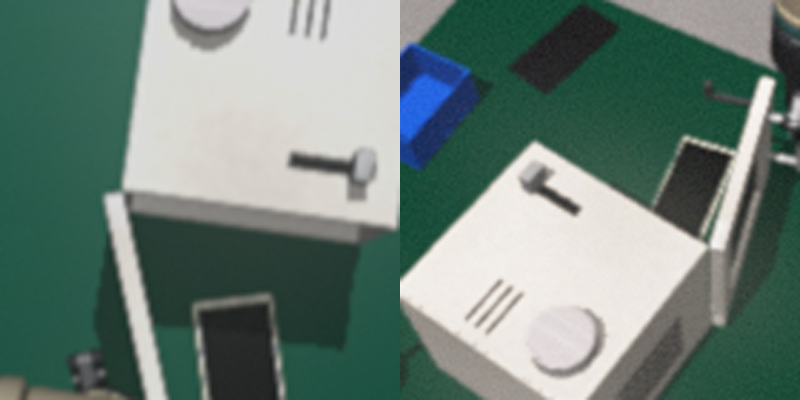

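The door stands at about 70° with the gripper on the handle, and the phone, tin and thumb haven't moved. I'm handing in.

```bash
python3 -c "
from cell import *
print(job_done())"
```

```text
the job is handed in; nothing more can be done
None
```

The gentle tug showed the door was not caught, so I left the catch alone, swung the door to about 70° by its handle and handed the job in with the gripper still holding it; no verdict came back.

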